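# Press the pickling tub's follower plate home with the tamper

## Robot

A 6-joint arm with a two-finger parallel gripper is mounted at the origin on the work surface. World frame = base frame: x ahead of the robot, y to its left, z up, the work surface at z = 0. Lengths are in mm, angles in rad, forces in N, time in s.
With the tool pointing down it reaches from about 300 to 775 mm from the base axis. Payload 14.6 kg.
Tool frame: the origin (TCP) lies between the finger pads; the fingertips stand 19 mm ahead of it and the grasp point (between the pads) is the TCP (manip.tcp_to_tips is the distance from the TCP to the fingertips, in mm); x points along the fingers, z is the direction in which the jaws open and shut, and the axes are right-handed (so a half turn about x gives the same grasp; the last joint's range is limited). The gripper opens to 94 mm and grips with 3 to 60 N. Pads are 16 mm wide; open, the fingers measure 119 mm over their backs; the gripper's body (75 mm by 177 mm) begins 78 mm behind the grasp point.
Start: joints at [-1.28, 0.3, 1.521, -0, 1.321, -0.067], TCP at [192.61, -515.161, 203.346] pointing down, gripper open.
Joint ranges: [-3.03, 3.03], [-0.79, 2.21], [0.23, 2.52], [-1.04, 4.18], [0, 3.07], [-2.55, 2.55]. Speed limits (rad/s): [2.22, 2.22, 2.57, 3.14, 3.14, 3.14].

## Interface

Orientations are given as [roll, pitch, yaw] about the fixed x, y, z axes, in that order (R = Rz(yaw) Ry(pitch) Rx(roll)).
In Python, from cell import manip gives the robot as it stands.
- The arm moves only by the tool jog_arm, never from a script. Its argument "moves" is a list that holds one entry, the list of rows, each a list of 6 numbers: the shift along the world's x, y, z in mm, then the turn, a rotation vector about the world's x, y, z in degrees. In form: [[[dx, dy, dz, wx, wy, wz], ...]]. A call has 1 to 5 rows; each row shifts and turns the pose as measured when the row begins; what a row does not reach is not made up. A row lasts 1/10 s, in which the tool goes at most 50 mm and 8.59 degrees, less where a joint would pass 70% of its speed; a pose out of reach is approached as far as the arm can. A call is refused whole if a number of a shift passes 50 or a number of a turn 8.59, either way. A call with a gripper value outside its range is refused whole. "gripper" is the opening, from -1 (shut) to 1 (fully open), set as the call begins (left out, the last holds). The fingers move at their own pace and stop on an object; "squeeze" is the grip in N (left out, the last holds). Time passes only in rows, so rows that do not move let the fingers close. It gives the time, the measured TCP pose, the force and the opening at its end, in the units of the state.
- manip.read_state(): the state, without advancing time (a new reading comes with each control period).
- manip.camera(name): name is "side" or "top"; returns (picture, depth): 400x640x3 uint8, blue, green, red; 400x640 float32, mm along the optical axis (not along the pixel's ray), 0 where there is no reading.
- manip.camera_params(name): a dict with "fx", "fy", "cx", "cy" (pixels), "rvec" (rotation vector, rad) and "tvec" (3), from world to camera coordinates, as OpenCV has them. Camera axes: x right, y down, z forward; pixel columns grow to the right and rows downward; lengths in mm; the calibration is good to about 2 mm. A picture is of the moment at which its call begins. camera_params takes no time and is no camera call.
- manip.sign_off(): hands the job in, once; it reports no verdict.
The state is a dict: "clock": time; "joints": joint angles; "qd": joint speeds; "effort": joint torques, N m; "eef_pos": TCP position; "eef_rot": TCP orientation; "wrist_force": force on the tool from outside, world axes, zero at the start; "moment": the same for the moment, N m; "finger_gap": finger opening in mm.
Only numpy, scipy, OpenCV 4.12 (cv2) and the standard library are available. Lean on these libraries where they do the work, as an engineer would, in place of code of your own. Each camera call takes 0.05 s, during which the arm holds its last target. There are 200 camera calls.

## Task

Pick up the wooden tamper by its handle and, with its flat foot, press the plate in the white pickling tub squarely down until it is fully home on its stops and lies level. Then set the tamper down gently, upright, flat on the floor of the shallow steel tray and let go. Do not push on the plate with the gripper itself, and leave the eggs, the jar and the bowl where they are.

Things in the scene. Friction and masses are not known exactly. Their poses are not given: they have to be found in the camera images.
- tub: White open rectangular plastic pickling tub, fixed to the bench. Outside 170 mm along its x, 130 mm along its y, 110 mm high; walls 5 mm, so the mouth is 160 x 120 mm. Origin at the centre of its underside, on the bench; z up. It is the same after a half turn.
- follower (a joint): How far the plate's centre has gone down in the tub, in m: 0 at the top (plate top 95 mm above the bench, 15 mm below the rim), 0.035 fully home on its stops (plate top 60 mm above the bench). Springs push it up with 2 to 4 N and its rubber seal adds 6 N of friction: about 8 to 10 N moves it down, and it stays where it is left.
- plate_top (a point): Centre of the top face of the follower plate, a flat steel plate 152 x 112 x 10 mm with a rubber edge, in line with the tub's sides; z is its upward normal. It can tilt about its centre (0.2 rad either way) and often starts a little askew; friction of 0.25 N m holds its tilt until a flat foot pressed on it turns it.
- tamper_grip (a point): Centre of the grip block at the top of the wooden tamper, on its axis, 115 mm above the underside of its foot and 25 mm below its top. The block is 56 mm along the tamper's x, 30 mm along its y (the width to grasp) and 50 mm high. z points up the handle.
- tamper: The wooden tamper, 140 mm tall, upright on the bench at first: a flat rectangular foot 130 mm along its x, 90 mm along its y, 16 mm thick, a round neck 26 mm thick, and the grip block on top. 0.3 to 0.55 kg; the same after a half turn. Origin at the centre of the underside of its foot.
- tray: Loose shallow steel tray, 200 mm along its x, 160 mm along its y, 20 mm high, walls 5 mm (inside 190 x 150 mm), its floor 5 mm thick. Origin at the centre of its underside, on the bench.
- plate: The follower plate itself; origin at its centre, 5 mm below its top face.
- eggs: Bystander: yellow tray of eggs, 94 x 235 mm, 68 mm high; origin at the centre of its underside.
- jar: Bystander: amber jar with a red lid, 90 mm across, 130 mm high; origin at the centre of its underside.
- bowl: Bystander: steel bowl, 120 mm across, 55 mm high; origin at the centre of its underside.
Not all that is in view belongs to the job. Several things have the shape of the tamper; the one meant has the colours described above.

How it is judged:
By the outcome, as a careful person would: the job done as asked, in the order asked, and still so for the second after the job is handed in, with the robot touching nothing.
It also fails if it takes over 58 s, if anything falls off the work surface, if the arm or the gripper's body presses on something with over 40 N, if the wrist force passes 120 N, or if a joint passes its speed limit or range.

## Working session

There is one attempt and no reset: what is moved stays moved. The work goes in short steps, Python scripts to look and compute and a tool call to move; the robot and the scene stay as the last step left them, time stands still between calls to the robot, and variables do not carry over. Pictures are saved under pics/ and viewed, about 8 in all and at most 12, crops included, and the job is handed in when it is done.

Besides the shell and the picture viewer there is one more tool, called after "Request:" as name(argument=value, ...) on one line, values as JSON. jog_arm: Moves the arm, as the interface text tells. Its arguments: {"type":"object","properties":{"moves":{"type":"array","items":{"type":"array","items":{"type":"array","items":{"type":"number"}}}},"gripper":{"type":"number"},"squeeze":{"type":"number"}},"required":["moves"]}

```bash
mkdir -p pics; python3 - <<'E'
from cell import manip
import cv2,numpy as np
for n in("side","top"):
    p,d=manip.camera(n); cv2.imwrite(f"pics/{n}0.png",p); np.save(f"{n}0.npy",d); print(n,manip.camera_params(n))
print(manip.read_state())
E
```

```text
side {'fx': 437.43441154631705, 'fy': 437.43441154631705, 'cx': 323.02383455922563, 'cy': 205.5483316394481, 'rvec': array([ 2.07626201, -0.00665519,  0.01233602]), 'tvec': array([-491.44836216,  104.80995369, 1052.73409939])}
top {'fx': 496.7860386155604, 'fy': 496.7860386155604, 'cx': 318.6560907189522, 'cy': 201.35666065988218, 'rvec': array([ 2.13119945, -2.18142326,  0.09102489]), 'tvec': array([  35.65704506,  513.95842189, 1412.68880097])}
{'clock': 0.1, 'joints': array([-1.27958429e+00,  3.00391928e-01,  1.52151958e+00,  2.44045364e-05,
        1.32070067e+00, -6.66032858e-02]), 'qd': array([-0.00371335, -0.00174607, -0.00308261, -0.00102784,  0.00012704,
       -0.00053646]), 'effort': array([-5.67161969e-04, -5.32639074e+01, -3.53286195e+01,  7.08807749e-02,
        2.34064437e-02, -5.41888471e-05]), 'eef_pos': array([ 192.55897566, -514.93630377,  202.8557772 ]), 'eef_rot': array([3.05180709, 1.56977653, 1.83882003]), 'wrist_force': array([ 1.17518571, -0.34231288, -0.05310896]), 'moment': array([ 0.01430163, -0.00400207, -0.01486386]), 'finger_gap': 93.97223415654216}
```

View pics/top0.png

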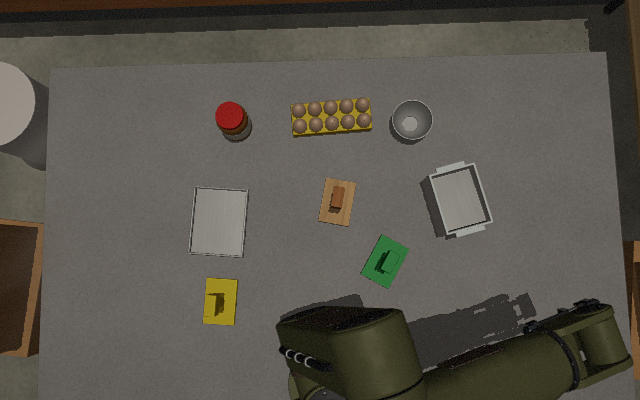

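View pics/side0.png

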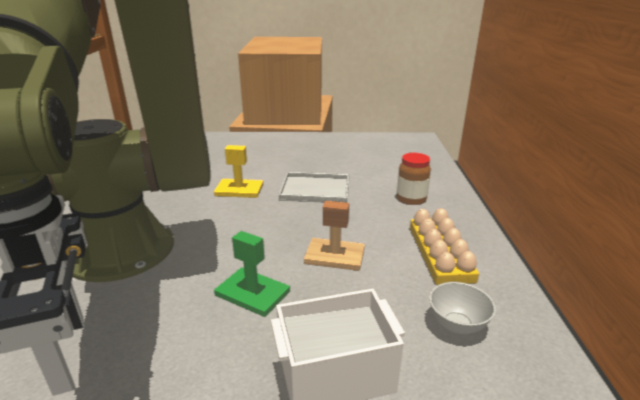

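Top view: wooden tamper at (337,202), tub at (460,200), tray at (219,222). The green tamper at (385,261) and the yellow one at (220,301) are decoys. Next I'll measure with the depth image.

```bash
cat > h.py <<'E'
import cv2,numpy as np
from cell import manip
def cloud(d,n):
    P=manip.camera_params(n); R=cv2.Rodrigues(P["rvec"])[0]
    v,u=np.mgrid[:400,:640]
    c=np.stack([(u-P["cx"])/P["fx"]*d,(v-P["cy"])/P["fy"]*d,d],-1)
    w=(c-P["tvec"])@R; w[d<=0]=np.nan
    return w
def rect(xy):
    (c,s,a)=cv2.minAreaRect(xy.astype(np.float32))
    if s[0]<s[1]: s=s[::-1]; a+=90
    return np.round(c,1),np.round(s,1),round((a+90)%180-90,1)   # angle of long side
def plane(p):
    for _ in range(3):
        A=np.c_[p[:,:2]-p[:,:2].mean(0),np.ones(len(p))]; k=np.linalg.lstsq(A,p[:,2],rcond=None)[0]
        r=p[:,2]-A@k; p=p[abs(r)<max(2*r.std(),.5)]
    return p[:,:2].mean(0).round(1),k.round(4),len(p),r.std().round(2)
E
python3 - <<'E'
from h import *
d=np.load("top0.npy"); w=cloud(d,"top")
def reg(u0,u1,v0,v1,z0,z1):
    p=w[v0:v1,u0:u1].reshape(-1,3); p=p[np.isfinite(p).all(1)]; return p[(p[:,2]>z0)&(p[:,2]<z1)]
print("bench",np.nanmedian(w[150:180,250:290,2]))
f=reg(310,362,170,232,8,30);print("foot",rect(f[:,:2]),np.median(f[:,2]))
g=reg(310,362,170,232,125,155);print("grip",rect(g[:,:2]),np.median(g[:,2]),len(g))
r=reg(415,500,155,245,103,120);print("rim",rect(r[:,:2]),np.median(r[:,2]))
q=reg(435,485,170,230,70,100);print("plate",plane(q),rect(q[:,:2]))
t=reg(180,260,178,265,12,30);print("trayrim",rect(t[:,:2]),np.median(t[:,2]),len(t))
t=reg(180,260,178,265,2.5,30);print("tray all",rect(t[:,:2]),np.median(t[:,2]),len(t))
# side view
b=cv2.imread("pics/top0.png")
m=cv2.inRange(cv2.cvtColor(b,cv2.COLOR_BGR2HSV),(5,70,60),(20,255,255)); m[:,:310]=0;m[:,362:]=0;m[:170]=0;m[232:]=0
p=w[m>0]; p=p[np.isfinite(p).all(1)]
print("mask",np.percentile(p[:,2],[5,50,95,99]))
ds=np.load("side0.npy"); ws=cloud(ds,"side")
def rs(u0,u1,v0,v1,z0,z1):
    p=ws[v0:v1,u0:u1].reshape(-1,3); p=p[np.isfinite(p).all(1)]; return p[(p[:,2]>z0)&(p[:,2]<z1)]
g=rs(300,370,230,275,12,22);print("side foot",rect(g[:,:2]))
g=rs(318,352,198,230,85,150);print("side grip",rect(g[:,:2]),len(g))
q=rs(270,405,295,400,70,100);print("side plate",plane(q))
q=rs(270,405,290,350,105,118);print("side rim",rect(q[:,:2]))
E
```

```text
bench -0.4112588182461103
foot (array([510.6, -15.6]), array([153.9, 128.2]), -4.6) 15.707088297324804
grip (array([514.2, -28.9]), array([55.9, 30. ]), -12.8) 139.49331127763006 236
rim (array([ 505.2, -362.7]), array([195.4, 132.4]), 14.1) 108.16678040758728
plate (array([ 504.2, -365.3]), array([-6.90000e-02,  7.90000e-03,  8.28165e+01]), 2087, np.float64(2.65)) (array([ 504.1, -365.8]), array([168.4, 138.3]), 0.7)
trayrim (array([465.2, 320. ]), array([200.5, 161.9]), -4.8) 18.812504243548556 492
tray all (array([467.6, 319. ]), array([257. , 236.6]), -0.6) 5.688940976427287 3495
mask [ 10.53363791  16.60707058 140.94887775 143.49482729]
side foot (array([519.6, -28.8]), array([129.7,  98.4]), -11.8)
side grip (array([519.7, -28.7]), array([55.8, 36.5]), -10.2) 665
side plate (array([ 506.8, -359.4]), array([-6.22000e-02,  7.50000e-03,  8.31037e+01]), 5075, np.float64(2.91))
side rim (array([ 508. , -361.2]), array([192.2, 132.9]), 12.8)
```

```bash
cat > tub.py <<'E'
from h import *
def plate(n,d,c=(506,-362),yaw=14,hx=60,hy=40,z=(50,104)):
    w=cloud(d,n).reshape(-1,3); w=w[np.isfinite(w).all(1)]
    a=np.radians(yaw); R=np.array([[np.cos(a),-np.sin(a)],[np.sin(a),np.cos(a)]])
    l=(w[:,:2]-c)@R
    m=(abs(l[:,0])<hx)&(abs(l[:,1])<hy)&(w[:,2]>z[0])&(w[:,2]<z[1])
    return plane(np.c_[l[m],w[m,2]])
E
python3 - <<'E'
from tub import *
from scipy.spatial.transform import Rotation as Ro
dt=np.load("top0.npy");ds=np.load("side0.npy")
print(plate("top",dt),plate("side",ds))
for n,d in(("top",dt),("side",ds)):
    w=cloud(d,n).reshape(-1,3); w=w[np.isfinite(w).all(1)]
    near=lambda x,y,r,a,b:w[(np.hypot(w[:,0]-x,w[:,1]-y)<r)&(w[:,2]>a)&(w[:,2]<b)]
    print(n,"foot",rect(near(514,-28,85,12,19)[:,:2]))
    print(n,"grip",rect(near(514,-28,40,137,143)[:,:2]))
    r=near(506,-362,115,104,116); a=np.radians(14); l=(r[:,:2]-[506,-362])@np.array([[np.cos(a),-np.sin(a)],[np.sin(a),np.cos(a)]])
    r=r[abs(l[:,0])<84];print(n,"rim",rect(r[:,:2]))
    print(n,"tray",rect(near(466,320,140,14,25)[:,:2]))
s=manip.read_state(); M=Ro.from_euler("xyz",s["eef_rot"]).as_matrix(); print(M.round(3))
z=M[:,2]; print("jaw yaw",np.degrees(np.arctan2(z[1],z[0])))
E
```

```text
(array([-0.8,  0.2]), array([-6.65000e-02,  2.40000e-02,  8.29479e+01]), 1093, np.float64(2.3)) (array([-1.9, -0.3]), array([-6.6100e-02,  2.2300e-02,  8.2756e+01]), 2362, np.float64(0.71))
top foot (array([514.7, -28.9]), array([130.4,  89.8]), -11.9)
top grip (array([514.2, -29. ]), array([56.1, 29.3]), -11.6)
top rim (array([ 506. , -362.4]), array([167.9, 132.4]), 14.1)
top tray (array([465.4, 319.7]), array([200.3, 161.3]), -5.1)
side foot (array([519.6, -28.8]), array([129.7,  98.4]), -11.8)
side grip (array([519.5, -27.6]), array([55.2, 33.7]), -12.8)
side rim (array([ 506.4, -363.2]), array([168.6, 133.5]), 14.4)
side tray (array([470.9, 320.2]), array([199.7, 166.5]), -4.6)
[[-0.     0.937  0.35 ]
 [ 0.001  0.35  -0.937]
 [-1.     0.    -0.001]]
jaw yaw -69.49903602418557
```

Request:
jog_arm(moves=[[[27,41,20,0,0,-8],[27,41,20,0,0,-8],[27,41,10,0,0,-8],[27,41,0,0,0,-8],[27,41,0,0,0,0]]], gripper=1)

```text
clock: 0.6
eef_pos: [321.1, -316.1, 249.5]
eef_rot: [-3.119, 1.564, 1.387]
wrist_force: [1.4, -0.3, 0.3]
finger_gap: 94.4
```

Request:
jog_arm(moves=[[[27,41,0,0,0,0],[27,41,0,0,0,0],[27,41,0,0,0,0],[27,41,0,0,0,0],[27,41,0,0,0,0]]])

```text
clock: 1.1
eef_pos: [456.5, -105.3, 249.5]
eef_rot: [3.113, 1.565, 1.333]
wrist_force: [1.1, -0.4, 0.1]
finger_gap: 93.9
```

Request:
jog_arm(moves=[[[29,38,0,0,0,0],[29,38,0,0,0,0],[0,0,-30,0,0,0],[0,0,0,0,0,0]]])

```text
clock: 1.5
eef_pos: [517.7, -20.1, 217.8]
eef_rot: [-2.963, 1.564, 1.547]
wrist_force: [0.4, 0.0, -0.2]
finger_gap: 94.0
```

```bash
python3 - <<'E'
from h import *
from scipy.spatial.transform import Rotation as Ro
p,d=manip.camera("side"); cv2.imwrite("pics/side1.png",cv2.resize(p[130:330,220:480],None,fx=3,fy=3))
w=cloud(d,"side").reshape(-1,3); w=w[np.isfinite(w).all(1)]
near=lambda x,y,r,a,b:w[(np.hypot(w[:,0]-x,w[:,1]-y)<r)&(w[:,2]>a)&(w[:,2]<b)]
print(rect(near(517,-28,40,137,143)[:,:2]))
s=manip.read_state();M=Ro.from_euler("xyz",s["eef_rot"]).as_matrix();print(s["eef_pos"],M[:,0],np.degrees(np.arctan2(M[1,2],M[0,2])),s["joints"])
E
```

```text
(array([518.9, -29.1]), array([55.1, 32. ]), -13.7)
[518.62825932 -20.44311355 220.45292263] [ 0.00394502  0.00639407 -0.99997178] -101.61564775062696 [-0.11355438  0.21509712  1.58711015  0.00699148  1.33619573  1.65836798]
```

View pics/side1.png

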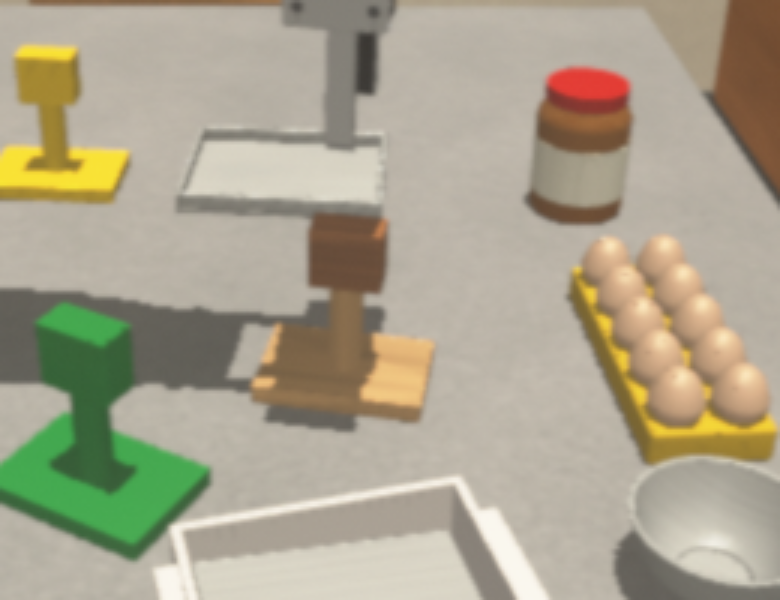

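The picture shows the fingers above the wooden block (crop 347,255), with the tool about 9 mm off in y. I'll correct that and go down.

Request:
jog_arm(moves=[[[-2,-8.5,-20,-0.3,0.2,-0.4],[0,0,-30,0,0,0],[0,0,-25,0,0,0],[0,0,-18,0,0,0],[0,0,-8,0,0,0]]])

```text
clock: 2.05
eef_pos: [518.3, -33.6, 125.2]
eef_rot: [1.723, 1.56, -0.063]
wrist_force: [-0.2, -0.4, 0.1]
finger_gap: 93.8
```

Request:
jog_arm(moves=[[[0,0,0,0,0,0]]])

```text
clock: 2.15
eef_pos: [518.2, -34.3, 125.7]
eef_rot: [1.722, 1.56, -0.066]
wrist_force: [-0.3, -0.3, -0.0]
finger_gap: 94.0
```

Request:
jog_arm(moves=[[[-2,5,-10,0,0.6,0],[0,0,0,0,0,0]]])

```text
clock: 2.35
eef_pos: [516.9, -29.7, 117.4]
eef_rot: [1.415, 1.568, -0.374]
wrist_force: [-0.8, -0.3, 0.6]
finger_gap: 94.2
```

Request:
jog_arm(moves=[[[0,0,0,0,0,0],[0,0,0,0,0,0],[0,0,0,0,0,0],[0,0,0,0,0,0],[0,0,0,0,0,0]]], gripper=-1, squeeze=55)

```text
clock: 2.85
eef_pos: [517.9, -29.6, 119.3]
eef_rot: [1.526, 1.565, -0.262]
wrist_force: [-0.2, 0.3, -0.5]
finger_gap: 57.6
```

Request:
jog_arm(moves=[[[0,0,0,0,0,0],[0,0,0,0,0,0],[0,0,0,0,0,0]]])

```text
clock: 3.15
eef_pos: [517.9, -29.6, 119.4]
eef_rot: [1.528, 1.565, -0.26]
wrist_force: [1.0, -0.7, -0.6]
finger_gap: 33.1
```

Request:
jog_arm(moves=[[[0,0,0,0,0,0],[0,0,0,0,0,0],[0,0,0,0,0,0]]])

```text
clock: 3.45
eef_pos: [518.0, -29.5, 119.4]
eef_rot: [1.558, 1.565, -0.23]
wrist_force: [1.0, 1.2, -0.2]
finger_gap: 29.6
```

Request:
jog_arm(moves=[[[0,0,10,0,0,0],[0,0,20,0,0,0],[0,0,0,0,0,0]]])

```text
clock: 3.75
eef_pos: [516.9, -29.5, 149.9]
eef_rot: [1.34, 1.568, -0.448]
wrist_force: [0.3, -0.1, -4.9]
finger_gap: 29.2
```

Request:
jog_arm(moves=[[[0,0,25,0,0,0],[0,0,30,0,0,0],[0,-10,30,0,0,3],[0,-20,25,0,0,3],[0,-30,0,0,0,3]]])

```text
clock: 4.25
eef_pos: [514.6, -88.4, 260.5]
eef_rot: [-1.136, 1.567, -2.758]
wrist_force: [0.6, -0.2, -5.4]
finger_gap: 29.3
```

Request:
jog_arm(moves=[[[-1,-30,0,0,0,3],[-1,-30,0,0,0,3],[-1,-30,0,0,0,3],[-1,-30,0,0,0,3],[-1,-30,0,0,0,3]]])

```text
clock: 4.75
eef_pos: [507.9, -243.7, 257.4]
eef_rot: [-1.601, 1.564, -2.949]
wrist_force: [0.7, -0.2, -4.4]
finger_gap: 29.5
```

Request:
jog_arm(moves=[[[-1,-30,0,0,0,0],[-1,-30,0,0,0,0],[-1,-25,0,0,0,0],[0,-10,0,0,0,0],[0,0,0,0,0,0]]])

```text
clock: 5.25
eef_pos: [502.4, -345.2, 251.8]
eef_rot: [-1.991, 1.557, 2.942]
wrist_force: [0.2, 0.1, -4.9]
finger_gap: 29.5
```

Request:
jog_arm(moves=[[[2,-9,0,-0.15,-0.7,1.5],[1.5,-8,0,0,0,0],[0,0,0,0,0,0]]])

```text
clock: 5.55
eef_pos: [506.4, -360.1, 250.7]
eef_rot: [-2.453, 1.568, 2.508]
wrist_force: [0.2, 1.8, -5.3]
finger_gap: 29.3
```

```bash
cat > chk.py <<'E'
from h import *
from scipy.spatial.transform import Rotation as Ro
def st():
    s=manip.read_state();M=Ro.from_euler("xyz",s["eef_rot"]).as_matrix();x=M[:,0]
    print("pos",s["eef_pos"].round(1),"corr deg",np.degrees([-x[1],x[0]]).round(2),"jaw",np.degrees(np.arctan2(M[1,2],M[0,2])).round(2),"F",s["wrist_force"].round(1),"M",s["moment"].round(2),"t",s["clock"]);return s
def hsv(p,lo,hi): return cv2.inRange(cv2.cvtColor(p,cv2.COLOR_BGR2HSV),lo,hi)>0
E
python3 - <<'E'
from chk import *
s=st()
p,d=manip.camera("side"); cv2.imwrite("pics/side2.png",cv2.resize(p[180:400,200:460],None,fx=3,fy=2.7))
w=cloud(d,"side"); m=hsv(p,(5,70,40),(22,255,255))&(np.hypot(w[...,0]-506,w[...,1]+362)<110)
q=w[m]; print(len(q),np.percentile(q[:,2],[1,5,50,95]))
z0=np.percentile(q[:,2],2)
f=q[(q[:,2]<z0+19)]; print("foot",rect(f[:,:2]))
E
```

```text
pos [ 506.4 -360.1  250.7] corr deg [-0.11 -0.15] jaw -75.77 F [ 0.2  1.8 -5.3] M [ 0.06 -0.03  0.04] t 5.55
5738 [132.35026105 137.56026061 147.48152831 272.3021271 ]
foot (array([ 503.6, -355.5]), array([130.1, 103.9]), 14.1)
```

View pics/side2.png

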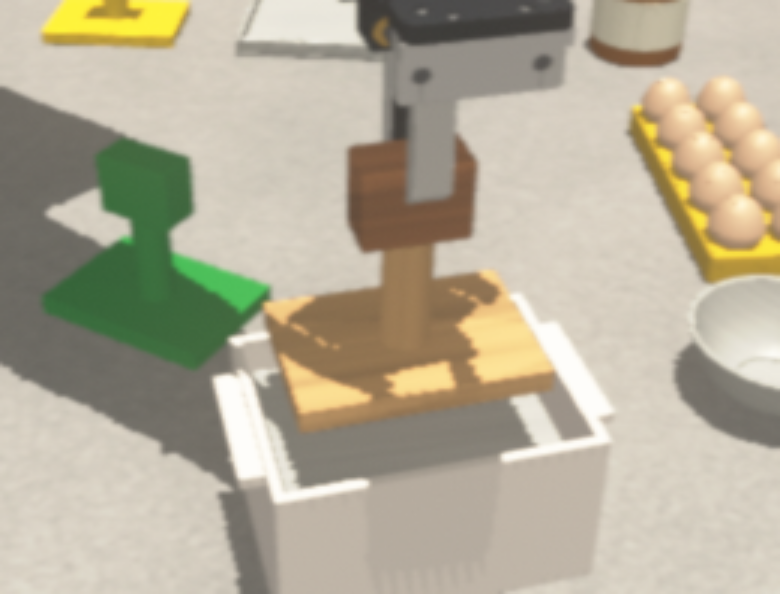

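Foot is above the tub and roughly centred (crop 410,350). I'll check its level and centring.

```bash
python3 - <<'E'
from chk import *
a=np.radians(14.2);R=np.array([[np.cos(a),-np.sin(a)],[np.sin(a),np.cos(a)]])
for n in("side","top"):
    p,d=manip.camera(n)
    w=cloud(d,n); m=hsv(p,(5,70,40),(22,255,255))&(np.hypot(w[...,0]-506,w[...,1]+362)<110)
    q=w[m]; l=np.c_[(q[:,:2]-[506.2,-362.8])@R,q[:,2]]
    f=l[(l[:,2]>140)&(l[:,2]<158)]
    print(n,len(f)); 
    if len(f)>50: print(plane(f),np.percentile(f[:,0],[.5,99.5]),np.percentile(f[:,1],[.5,99.5]))
E
```

```text
side 3295
(array([-3.5, -2.9]), array([-6.300000e-03,  1.230000e-02,  1.469236e+02]), 2827, np.float64(0.76)) [-65.10358289  62.96152033] [-42.69746974  46.91571047]
top 385
(array([28.4, 25.3]), array([-1.20000e-03,  2.08000e-02,  1.47143e+02]), 340, np.float64(2.26)) [-28.63935545  60.62838076] [-39.12816362  49.82598115]
```

Request:
jog_arm(moves=[[[1.6,-2.2,-12,-0.4,-0.2,0],[0,0,-12,0,0,0],[0,0,-8,0,0,0],[0,0,-4,0,0,0],[0,0,0,0,0,0]]])

```text
clock: 6.2
eef_pos: [508.3, -359.9, 213.6]
eef_rot: [-0.002, 1.566, -1.323]
wrist_force: [-0.0, -0.2, -5.0]
finger_gap: 29.5
```

```bash
python3 -c "
from chk import *
st()"
```

```text
pos [ 508.3 -359.9  213.6] corr deg [0.28 0.07] jaw -75.68 F [-0.  -0.2 -5. ] M [ 0.01 -0.02  0.01] t 6.2
```

Request:
jog_arm(moves=[[[0,-2.4,-3,0,0,0],[0,0,-3,0,0,0],[0,0,-3,0,0,0]]])

```text
clock: 6.5
eef_pos: [508.7, -362.8, 205.3]
eef_rot: [0.2, 1.564, -1.121]
wrist_force: [1.0, 0.5, 1.0]
finger_gap: 29.9
```

Request:
jog_arm(moves=[[[0,0,-3,0,0,0],[0,0,-3,0,0,0]]])

```text
clock: 6.7
eef_pos: [509.0, -362.9, 200.3]
eef_rot: [0.334, 1.562, -0.987]
wrist_force: [-1.3, 1.9, 4.0]
finger_gap: 29.1
```

Request:
jog_arm(moves=[[[0,0,-3,0,0,0],[0,0,-3,0,0,0]]])

```text
clock: 6.9
eef_pos: [509.2, -362.8, 195.2]
eef_rot: [0.391, 1.561, -0.93]
wrist_force: [-0.7, 2.7, 4.5]
finger_gap: 29.7
```

```bash
python3 -c "
from chk import *
st()"
```

```text
pos [ 509.2 -362.8  195.2] corr deg [0.43 0.32] jaw -75.69 F [-0.7  2.7  4.5] M [ 0.8   0.69 -0.03] t 6.9
```

Request:
jog_arm(moves=[[[-0.5,0,-3,0.4,0.3,0],[0,0,-3,0,0,0],[0,0,-3,0,0,0]]])

```text
clock: 7.2
eef_pos: [509.1, -363.4, 186.6]
eef_rot: [0.532, 1.568, -0.789]
wrist_force: [-0.3, 1.9, 5.3]
finger_gap: 29.5
```

Request:
jog_arm(moves=[[[0,0,-3,0,0,0],[0,0,-3,0,0,0]]])

```text
clock: 7.4
eef_pos: [509.1, -363.4, 180.2]
eef_rot: [0.595, 1.568, -0.727]
wrist_force: [0.2, 1.2, 5.9]
finger_gap: 29.5
```

```bash
python3 -c "
from chk import *
st()"
```

```text
pos [ 509.1 -363.4  180.2] corr deg [0.11 0.13] jaw -75.7 F [0.2 1.2 5.9] M [ 0.43  0.44 -0.07] t 7.4
```

Request:
jog_arm(moves=[[[0,0,-2,0,0,0]]])

```text
clock: 7.5
eef_pos: [509.4, -363.6, 178.6]
eef_rot: [0.624, 1.567, -0.697]
wrist_force: [-0.8, 3.5, 21.0]
finger_gap: 29.3
```

Request:
jog_arm(moves=[[[0,0,-2,0,0,0]]])

```text
clock: 7.6
eef_pos: [509.9, -363.7, 178.5]
eef_rot: [0.7, 1.564, -0.621]
wrist_force: [-2.5, 4.7, 26.4]
finger_gap: 29.7
```

Request:
jog_arm(moves=[[[0,0,-2,0,0,0]]])

```text
clock: 7.7
eef_pos: [510.4, -363.7, 178.6]
eef_rot: [0.743, 1.562, -0.578]
wrist_force: [-5.5, 6.0, 22.2]
finger_gap: 29.7
```

```bash
cat > foot.py <<'E'
from chk import *
a=np.radians(14.2);R=np.array([[np.cos(a),-np.sin(a)],[np.sin(a),np.cos(a)]])
def foot(lo,hi):
    p,d=manip.camera("side"); w=cloud(d,"side"); m=hsv(p,(5,70,40),(22,255,255))&(np.hypot(w[...,0]-506,w[...,1]+362)<110)
    q=w[m]; l=np.c_[(q[:,:2]-[506.2,-362.8])@R,q[:,2]]; f=l[(l[:,2]>lo)&(l[:,2]<hi)]
    print("foot",plane(f),np.percentile(f[:,0],[.5,99.5]),np.percentile(f[:,1],[.5,99.5]))
E
python3 -c "
from foot import *
st(); foot(66,88)"
```

```text
pos [ 510.4 -363.7  178.6] corr deg [0.28 0.43] jaw -75.69 F [-5.5  6.  22.2] M [ 1.81  1.42 -0.04] t 7.7
foot (array([-5. ,  4.1]), array([-1.81000e-02,  1.04000e-02,  7.51945e+01]), 1979, np.float64(0.79)) [-63.80964613  63.95280969] [-29.3598515  42.9355018]
```

```bash
cat >> foot.py <<'E'
def rim():
    for n in("side","top"):
        p,d=manip.camera(n); w=cloud(d,n).reshape(-1,3); w=w[np.isfinite(w).all(1)]
        l=np.c_[(w[:,:2]-[506.2,-362.8])@R,w[:,2]]
        x,y,z=abs(l[:,0]),abs(l[:,1]),l[:,2]
        m=(x<83)&(y<63)&((x>79.5)|(y>60))&(z>104)&(z<116); print(n,"rim",plane(l[m]))
        m=(x<150)&(y<150)&((x>105)|(y>75))&(z>-8)&(z<8); print(n,"bench",plane(l[m]))
E
python3 -c "
from foot import *
rim()"
```

```text
side rim (array([-19.7, -16.7]), array([-3.800000e-03, -6.800000e-03,  1.089312e+02]), 424, np.float64(1.09))
side bench (array([-34.5,  25.9]), array([ 0.0007,  0.    , -0.6975]), 3271, np.float64(0.85))
top rim (array([57.3, 22.9]), array([-1.500000e-03,  1.160000e-02,  1.098408e+02]), 100, np.float64(2.45))
top bench (array([58.5, 49. ]), array([-0.0005, -0.0006, -0.2353]), 2961, np.float64(2.6))
```

Request:
jog_arm(moves=[[[-0.5,0,-1.5,-0.35,-1.1,0],[0,0,-1,0,0,0]]])

```text
clock: 8.05
eef_pos: [510.0, -363.1, 178.7]
eef_rot: [0.949, 1.54, -0.372]
wrist_force: [-3.1, 3.7, 10.3]
finger_gap: 29.3
```

```bash
python3 -c "
from foot import *
st(); foot(66,88)"
```

```text
pos [ 510.  -363.1  178.7] corr deg [0.64 1.65] jaw -75.68 F [-3.1  3.7 10.3] M [1.2  1.19 0.09] t 8.05
foot (array([-4.7,  3.7]), array([-1.42000e-02,  4.80000e-03,  7.53008e+01]), 1991, np.float64(0.82)) [-63.81108287  63.78913746] [-29.53019073  42.89394269]
```

```bash
cat >> foot.py <<'E'
def foot2(zc):
    for n in("side","top"):
        p,d=manip.camera(n); w=cloud(d,n); m=hsv(p,(5,70,40),(22,255,255))&(np.hypot(w[...,0]-506,w[...,1]+362)<110)
        m=cv2.erode(m.astype(np.uint8),np.ones((3,3)))>0
        q=w[m]; l=np.c_[(q[:,:2]-[506.2,-362.8])@R,q[:,2]]
        f=l[(abs(l[:,2]-zc)<5)&(np.hypot(l[:,0],l[:,1])>22)&(abs(l[:,0])<58)&(abs(l[:,1])<38)]
        if len(f)>50: print(n,"foot2",plane(f))
        q=w[~hsv(p,(3,60,20),(25,255,255))]; l=np.c_[(q[:,:2]-[506.2,-362.8])@R,q[:,2]]
        f=l[(abs(l[:,2]-60)<8)&(abs(l[:,0])<76)&(abs(l[:,1])<56)]
        if len(f)>50: print(n,"plate",plane(f),np.ptp(f,0).round())
        cv2.imwrite(f"pics/f_{n}.png",cv2.resize(p[150:400,220:520],None,fx=2.4,fy=2.4))
E
python3 -c "
from foot import *
foot2(75)"
```

```text
side foot2 (array([-7.2,  4.1]), array([-1.3600e-02,  6.0000e-03,  7.5297e+01]), 1256, np.float64(0.74))
side plate (array([-22.5,  18.9]), array([-1.73000e-02,  1.51000e-02,  6.00686e+01]), 165, np.float64(0.7)) [146.  73.   7.]
top foot2 (array([36.5, 15.9]), array([-2.50000e-03, -1.13000e-02,  7.52445e+01]), 95, np.float64(1.93))
top plate (array([53.8,  9.1]), array([-1.74000e-02,  1.76000e-02,  5.87196e+01]), 190, np.float64(2.64)) [110. 103.  15.]
```

View pics/f_side.png

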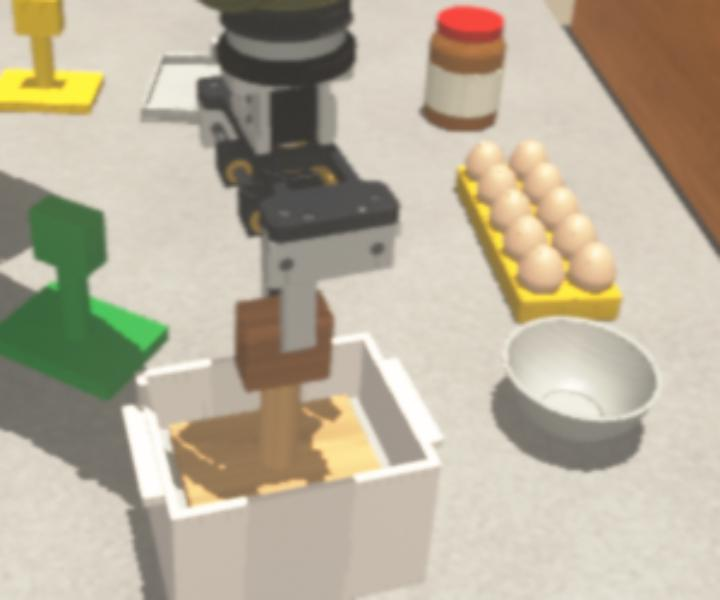

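Plate is home, with the foot flush on it (crop 285,450). But it still slopes about -0.015 in tub x, because the handle slipped a little in the jaws. I'll lift slightly, offset toward the high (-x) side and press again.

Request:
jog_arm(moves=[[[0,0,6,0,0,0],[0,0,6,0,0,0],[0,0,0,0,0,0]]], squeeze=60)

```text
clock: 8.5
eef_pos: [509.5, -362.8, 189.0]
eef_rot: [0.971, 1.544, -0.35]
wrist_force: [0.4, -0.4, -4.2]
finger_gap: 29.3
```

```bash
python3 -c "
from foot import *
s=st(); foot2(s['eef_pos'][2]-103.4)"
```

```text
pos [ 509.5 -362.8  189. ] corr deg [0.53 1.46] jaw -75.67 F [ 0.4 -0.4 -4.2] M [-0.02  0.1   0.01] t 8.5
side foot2 (array([-8.4,  0.3]), array([4.50000e-03, 1.00000e-03, 8.53654e+01]), 1364, np.float64(0.73))
side plate (array([-65.4,  17.3]), array([-3.93000e-02,  8.00000e-03,  6.08375e+01]), 172, np.float64(0.73)) [ 9. 73.  5.]
top foot2 (array([36.2, 13.5]), array([-7.20000e-03, -7.60000e-03,  8.52363e+01]), 113, np.float64(1.83))
top plate (array([47.1, 17. ]), array([-2.95000e-02,  6.70000e-03,  5.92812e+01]), 181, np.float64(2.6)) [111. 104.  15.]
```

Request:
jog_arm(moves=[[[-7.8,-2,0,-0.15,-0.65,0],[0,0,-5,0,0,0],[0,0,-4,0,0,0],[0,0,-2.5,0,0,0]]])

```text
clock: 9.0
eef_pos: [501.6, -365.4, 178.3]
eef_rot: [1.002, 1.527, -0.319]
wrist_force: [-3.5, 6.3, 31.7]
finger_gap: 29.3
```

```bash
python3 -c "
from foot import *
s=st(); foot2(s['eef_pos'][2]-103.4)"
```

```text
pos [ 501.6 -365.4  178.3] corr deg [0.78 2.36] jaw -75.71 F [-3.5  6.3 31.7] M [2.03 0.82 0.08] t 9.0
side foot2 (array([-9.1,  4.8]), array([ 9.60000e-03, -0.00000e+00,  7.48365e+01]), 1209, np.float64(0.75))
side plate (array([67.8, 18.2]), array([-1.43000e-02,  5.40000e-03,  5.98215e+01]), 168, np.float64(0.74)) [146.  77.   9.]
top foot2 (array([35.5,  7.6]), array([8.70000e-03, 8.60000e-03, 7.55464e+01]), 158, np.float64(2.13))
top plate (array([52.9,  5.7]), array([-1.23000e-02,  1.08000e-02,  5.95186e+01]), 268, np.float64(2.21)) [123. 105.  15.]
```

Request:
jog_arm(moves=[[[0,0,8,0,0,0],[0,0,15,0,0,0],[0,0,25,0,0,0],[0,0,30,0,0,0],[0,20,15,0,0,0]]])

```text
clock: 9.6
eef_pos: [500.0, -345.5, 271.3]
eef_rot: [1.051, 1.533, -0.272]
wrist_force: [0.3, 0.5, -5.2]
finger_gap: 29.6
```

Request:
jog_arm(moves=[[[0,40,0,0,0,0],[0,40,0,0,0,0],[0,40,0,0,0,0],[0,30,0,0,0,0],[0,0,0,0,0,0]]])

```text
clock: 10.1
eef_pos: [499.2, -189.6, 272.8]
eef_rot: [1.037, 1.531, -0.287]
wrist_force: [-0.4, -0.5, -4.0]
finger_gap: 29.2
```

```bash
python3 -c "
from foot import *
from tub import plate
s=st()
for n in('side','top','side'):
    p,d=manip.camera(n); print(n,plate(n,d,(506.2,-362.8),14.2,68,48,(50,75)))
    cv2.imwrite('pics/p_%s.png'%n,cv2.resize(p[150:400,220:520],None,fx=2.4,fy=2.4))
"
```

```text
pos [ 499.2 -189.6  272.8] corr deg [0.65 2.21] jaw -75.87 F [-0.4 -0.5 -4. ] M [-0.07  0.08 -0.01] t 10.1
side (array([-1.2, 14.7]), array([3.10000e-03, 9.70000e-03, 5.94765e+01]), 2163, np.float64(0.76))
top (array([-27.3, -17.3]), array([1.80000e-03, 1.13000e-02, 5.94955e+01]), 648, np.float64(2.45))
side (array([-1.1, 14.7]), array([3.70000e-03, 8.00000e-03, 5.94843e+01]), 2157, np.float64(0.77))
```

View pics/p_side.png

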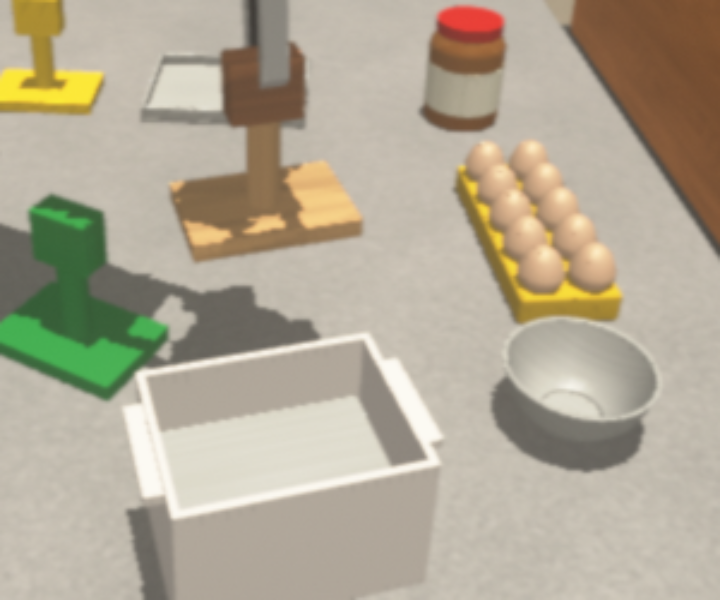

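Plate fully visible (crop 270,445): centre about 59.5 mm, tilt at most 0.01 rad, so it is home and level. The eggs and bowl have not moved. On to the tray.

Request:
jog_arm(moves=[[[-2,25,0,0,0,-3],[-2,36,0,0,0,-3],[-2,36,0,0,0,-3],[-2,36,0,0,0,-3],[-2,36,0,0,0,-3]]])

```text
clock: 10.75
eef_pos: [488.8, -27.8, 270.6]
eef_rot: [0.962, 1.532, -0.648]
wrist_force: [1.0, -0.2, -4.6]
finger_gap: 29.3
```

Request:
jog_arm(moves=[[[-2,36,0,0,0,-2],[-2,36,0,0,0,-1],[-2,36,0,0,0,-1],[-2,36,0,0,0,0],[-2,36,0,0,0,0]]])

```text
clock: 11.25
eef_pos: [480.1, 154.2, 269.9]
eef_rot: [0.94, 1.532, -0.754]
wrist_force: [0.5, -0.1, -4.4]
finger_gap: 29.5
```

Request:
jog_arm(moves=[[[-2,36,0,0,0,0],[-2,36,0,0,0,0],[0,25,0,0,0,0],[0,0,0,0,0,0]]])

```text
clock: 11.65
eef_pos: [477.9, 255.3, 268.4]
eef_rot: [0.905, 1.533, -0.792]
wrist_force: [1.1, -0.7, -4.0]
finger_gap: 29.5
```

```bash
python3 -c "
from foot import *
s=st()"
```

```text
pos [477.9 255.3 268.4] corr deg [1.56 1.54] jaw -97.23 F [ 1.1 -0.7 -4. ] M [-0.01  0.1  -0.01] t 11.65
```

Request:
jog_arm(moves=[[[-5,30,0,0,0,2],[-5,25,0,0,0,0],[-1,10,0,0,0,0],[0,0,0,0,0,0]]])

```text
clock: 12.05
eef_pos: [469.9, 318.4, 266.8]
eef_rot: [0.837, 1.532, -0.828]
wrist_force: [0.2, 0.0, -4.8]
finger_gap: 29.5
```

```bash
cat > tray.py <<'E'
from chk import *
a=np.radians(-4.9);R=np.array([[np.cos(a),-np.sin(a)],[np.sin(a),np.cos(a)]])
def foot3(zc,tag=None,dz=6):
    for n in("side","top"):
        p,d=manip.camera(n); w=cloud(d,n); m=hsv(p,(5,70,40),(22,255,255))
        if tag: cv2.imwrite(f"pics/{tag}_{n}.png",cv2.resize(p[90:290,150:400],None,fx=3,fy=3))
        l=np.full(w.shape,np.nan); l[...,:2]=(w[...,:2]-[466,320])@R; l[...,2]=w[...,2]
        m&=(abs(l[...,2]-zc)<dz)&(abs(l[...,0])<90)&(abs(l[...,1])<80)
        f=l[m]; print(n,len(f))
        if len(f)<60: continue
        print("ext",np.percentile(f[:,0],[1,99]).round(1),np.percentile(f[:,1],[1,99]).round(1))
        g=l[(cv2.erode(m.astype(np.uint8),np.ones((3,3)))>0)]; g=g[np.hypot(g[:,0],g[:,1])>22]; print(plane(g))
E
python3 -c "
from tray import *
s=st(); foot3(s['eef_pos'][2]-103,'t1')"
```

```text
pos [469.9 318.4 266.8] corr deg [1.64 1.5 ] jaw -95.45 F [ 0.2  0.  -4.8] M [ 0.07  0.07 -0.01] t 12.05
side 506
ext [-56.2  70.3] [-50.3  37.2]
(array([ 10.7, -16.1]), array([ 1.030000e-02, -1.260000e-02,  1.633779e+02]), 296, np.float64(0.67))
top 534
ext [-62.1  66.3] [-50.5  34.6]
(array([  2.2, -33. ]), array([ 1.820000e-02, -3.470000e-02,  1.638073e+02]), 250, np.float64(2.19))
```

View pics/t1_side.png

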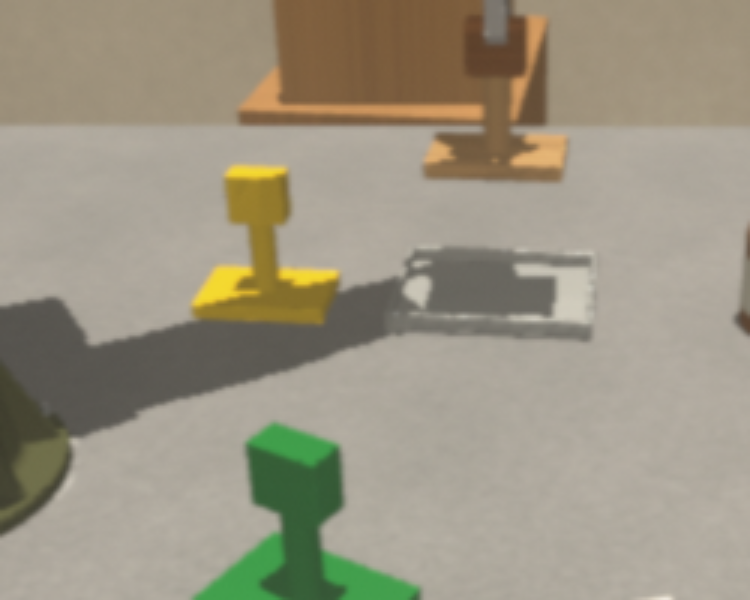

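Foot hangs over the tray (crop 495,160), which is at (495,290), tilted about 1°. I'll level it and lower.

Request:
jog_arm(moves=[[[-2,4,-20,0.95,0.6,0.4],[0,0,-30,0,0,0],[0,0,-30,0,0,0],[0,0,-20,0,0,0],[0,0,0,0,0,0]]])

```text
clock: 12.65
eef_pos: [470.6, 315.0, 165.5]
eef_rot: [1.145, 1.549, -0.522]
wrist_force: [-0.1, -0.1, -5.3]
finger_gap: 29.6
```

```bash
python3 -c "
from tray import *
s=st(); foot3(s['eef_pos'][2]-103)"
```

```text
pos [470.6 315.  165.5] corr deg [0.63 1.1 ] jaw -95.47 F [-0.1 -0.1 -5.3] M [0.01 0.01 0.01] t 12.65
side 555
ext [-56.   70.4] [-52.4  36.4]
(array([ 11.2, -15.1]), array([-3.60000e-03, -6.00000e-04,  6.16746e+01]), 323, np.float64(0.89))
top 316
ext [-60.6  66.9] [-51.1  32.5]
(array([ -0.6, -23.6]), array([7.30000e-03, 2.24000e-02, 6.36009e+01]), 88, np.float64(2.24))
```

Request:
jog_arm(moves=[[[-3,7,-8,0,0,0],[0,0,-12,0,0,0],[0,0,-8,0,0,0],[0,0,-3,0,0,0],[0,0,0,0,0,0]]])

```text
clock: 13.25
eef_pos: [469.7, 323.9, 138.5]
eef_rot: [1.454, 1.543, -0.212]
wrist_force: [-0.9, 0.6, -5.8]
finger_gap: 29.3
```

Request:
jog_arm(moves=[[[0,0,-2,0,0,0],[0,0,-2,0,0,0]]])

```text
clock: 13.45
eef_pos: [469.9, 324.0, 134.8]
eef_rot: [1.473, 1.542, -0.193]
wrist_force: [0.5, 0.1, -3.9]
finger_gap: 29.4
```

```bash
python3 -c "
from tray import *
s=st(); foot3(s['eef_pos'][2]-103.5)"
```

```text
pos [469.9 324.  134.8] corr deg [0.32 1.62] jaw -95.47 F [ 0.5  0.1 -3.9] M [ 0.06  0.01 -0.04] t 13.45
side 560
ext [-56.3  70.1] [-43.6  48.3]
(array([12. , -4.9]), array([8.80000e-03, 6.40000e-03, 3.10014e+01]), 324, np.float64(1.03))
top 301
ext [-63.   65.6] [-41.9  42.8]
(array([ 10.8, -10.5]), array([ 1.86000e-02, -2.67000e-02,  3.03424e+01]), 62, np.float64(1.66))
```

Request:
jog_arm(moves=[[[0,0,-2,-0.35,0.5,0],[0,0,-2,0,0,0],[0,0,-1,0,0,0]]])

```text
clock: 13.85
eef_pos: [470.1, 324.1, 129.7]
eef_rot: [1.109, 1.548, -0.558]
wrist_force: [0.1, -0.0, -4.0]
finger_gap: 29.5
```

Request:
jog_arm(moves=[[[0,0,-1,0,0,0],[0,0,-1,0,0,0]]])

```text
clock: 14.05
eef_pos: [470.1, 324.1, 127.5]
eef_rot: [1.109, 1.548, -0.557]
wrist_force: [1.0, 0.1, -5.0]
finger_gap: 29.6
```

```bash
python3 -c "
from tray import *
s=st(); foot3(s['eef_pos'][2]-103.5)"
```

```text
pos [470.1 324.1 127.5] corr deg [0.69 1.1 ] jaw -95.47 F [ 1.   0.1 -5. ] M [-0.03  0.01  0.01] t 14.05
side 564
ext [-57.4  69.4] [-43.6  48.1]
(array([ 8.9, -3.8]), array([ 5.00000e-04, -6.50000e-03,  2.37525e+01]), 328, np.float64(0.96))
top 311
ext [-63.1  65. ] [-42.5  44.1]
(array([-11.4, -17.1]), array([-9.70000e-03,  1.12000e-02,  2.38135e+01]), 90, np.float64(2.71))
```

Level, with 2–3 mm to go. I'll step down until it touches.

Request:
jog_arm(moves=[[[0,0,-1,0.2,0,0],[0,0,-1,0,0,0]]])

```text
clock: 14.35
eef_pos: [470.1, 324.1, 125.5]
eef_rot: [1.268, 1.55, -0.398]
wrist_force: [-0.8, -0.4, -4.5]
finger_gap: 29.7
```

Request:
jog_arm(moves=[[[0,0,-1,0,0,0]]])

```text
clock: 14.45
eef_pos: [470.1, 324.1, 124.5]
eef_rot: [1.273, 1.55, -0.394]
wrist_force: [-0.7, -0.4, -4.7]
finger_gap: 29.1
```

Request:
jog_arm(moves=[[[0,0,-0.8,0,0,0]]])

```text
clock: 14.55
eef_pos: [470.3, 324.3, 124.1]
eef_rot: [1.306, 1.549, -0.36]
wrist_force: [-2.8, 1.2, 6.3]
finger_gap: 29.3
```

Request:
jog_arm(moves=[[[0,0,0.3,0,0,0],[0,0,0,0,0,0]]], squeeze=5)

```text
clock: 14.75
eef_pos: [470.3, 324.3, 124.4]
eef_rot: [1.308, 1.549, -0.358]
wrist_force: [-0.6, -0.9, -5.3]
finger_gap: 30.2
```

Request:
jog_arm(moves=[[[0,0,0,0,0,0],[0,0,0,0,0,0],[0,0,0,0,0,0],[0,0,0,0,0,0],[0,0,0,0,0,0]]], gripper=0.6)

```text
clock: 15.25
eef_pos: [471.1, 324.6, 125.7]
eef_rot: [1.398, 1.547, -0.268]
wrist_force: [0.6, -0.4, 0.1]
finger_gap: 66.4
```

Request:
jog_arm(moves=[[[0,0,0,0,0,0],[0,0,0,0,0,0]]])

```text
clock: 15.45
eef_pos: [471.1, 324.7, 125.9]
eef_rot: [1.407, 1.547, -0.259]
wrist_force: [0.2, -0.6, 0.7]
finger_gap: 75.1
```

Request:
jog_arm(moves=[[[0,0,15,0,0,0],[0,0,25,0,0,0],[0,0,35,0,0,0],[0,0,40,0,0,0],[-15,0,25,0,0,0]]])

```text
clock: 15.95
eef_pos: [454.5, 323.2, 266.2]
eef_rot: [1.067, 1.552, -0.601]
wrist_force: [-0.9, -0.0, -0.2]
finger_gap: 75.3
```

Request:
jog_arm(moves=[[[-20,-30,0,0,0,0],[-20,-30,0,0,0,0],[-20,-30,0,0,0,0],[-20,-30,0,0,0,0],[0,0,0,0,0,0]]])

```text
clock: 16.45
eef_pos: [371.0, 200.4, 270.2]
eef_rot: [1.37, 1.547, -0.295]
wrist_force: [0.7, 0.1, 0.5]
finger_gap: 74.9
```

```bash
python3 -c "
from tray import *
from tub import plate
s=st(); foot3(21,'t2')
for n in('side','top','side'):
    p,d=manip.camera(n); print(n,plate(n,d,(506.2,-362.8),14.2,68,48,(50,75)))
p,d=manip.camera('side');w=cloud(d,'side').reshape(-1,3)
w=w[(np.hypot(w[:,0]-466,w[:,1]-320)<140)&(w[:,2]>14)&(w[:,2]<25)]
cv2.imwrite('pics/full.png',p)
"
```

```text
pos [371.  200.4 270.2] corr deg [0.39 1.28] jaw -95.4 F [0.7 0.1 0.5] M [ 0.05  0.03 -0.01] t 16.45
side 565
ext [-57.6  69.5] [-44.4  48.5]
(array([ 5.6, -4.4]), array([ 3.70000e-03, -1.60000e-03,  2.02341e+01]), 328, np.float64(0.99))
top 666
ext [-43.5  64.8] [-42.5  45.2]
(array([17.1, -5.9]), array([ 1.54000e-02, -4.70000e-03,  2.06386e+01]), 237, np.float64(2.67))
side (array([-1. , 14.6]), array([2.90000e-03, 8.30000e-03, 5.94688e+01]), 2149, np.float64(0.76))
top (array([-0.8, -0.1]), array([5.20000e-03, 8.80000e-03, 5.96377e+01]), 1488, np.float64(2.48))
side (array([-1.3, 14.6]), array([3.80000e-03, 7.60000e-03, 5.94553e+01]), 2189, np.float64(0.8))
```

View pics/full.png

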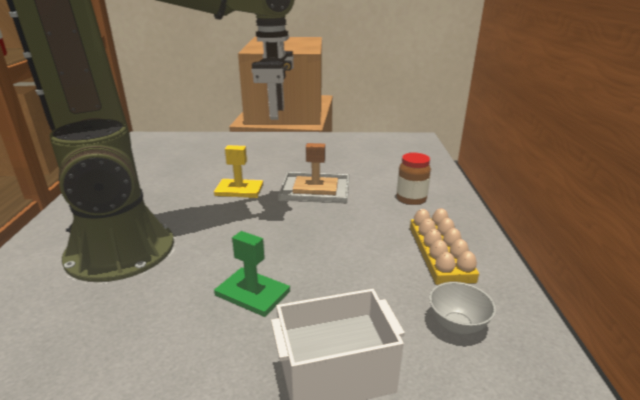

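View pics/t2_top.png

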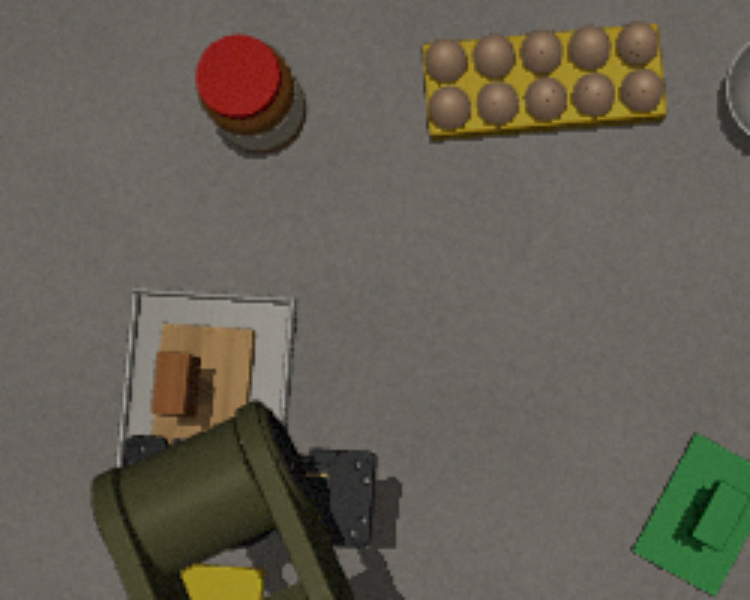

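The tamper stands upright inside the tray (side view 315,170, clear of the walls in the top crop 205,380). The plate is home, the bystanders are where they were, and the gripper is clear.

```bash
python3 -c "
from cell import manip
print(manip.sign_off())"
```

```text
the job is handed in; nothing more can be done
None
```

I pressed the plate home with the wooden tamper, set the tamper down upright in the steel tray, let go, and handed the job in at about 17 s. `sign_off` gives no verdict, so what follows is from my own last checks.

- **Pressing:** The first press reached the stops but left the plate about 0.015 rad off level, because the tool and tamper tilted slightly under load. I pressed a second time with the foot offset about 8 mm toward the high side, which levelled it.
- **Plate, last check:** The centre of its top face reads about 59.5 mm against a nominal 60. Remaining tilt is about 0.004 rad along the tub's x and 0.008 rad along its y, roughly 0.5°. I judged that level and did not press a third time.
- **Tamper, last check:** Its foot lies flat on the tray floor, with the top of the foot at about 20–21 mm. The side camera puts it level to about 0.004 rad. The top camera read 0.015 rad, but that view was noisier and partly hidden by the arm. The foot is clear of the tray walls.
- **Forces:** The highest I saw was about 32 N while pressing and about 6 N when setting the tamper down.
- **Surroundings:** In the pictures, the eggs, jar, bowl and the green and yellow tampers have not moved. The gripper was open and touching nothing at hand-in.

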